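# Book in the purple colour and ready its spatula over the mould

### The arm

A 6-joint arm with a two-finger parallel gripper is mounted at the origin on the work surface. World frame = base frame: x ahead of the robot, y to its left, z up, the work surface at z = 0. Lengths are in mm, angles in rad, forces in N, time in s.
With the tool pointing down it reaches from about 425 to 1125 mm from the base axis. Payload 14.9 kg.
Tool frame: the origin (TCP) lies on the centre line of the jaws, within the pads' length; the fingertips stand 11 mm ahead of it and the grasp point (between the pads) lies 8 mm behind it; x points along the fingers, y is the direction in which the jaws open and shut, and the axes are right-handed (so a half turn about x gives the same grasp; the last joint's range is limited). The gripper opens to 91 mm and grips with 3 to 60 N. Pads are 32 mm wide; open, the fingers measure 118 mm over their backs; the gripper's body (76 mm by 178 mm) begins 60 mm behind the grasp point.
Start: joints at [-1.291, 0.379, 1.734, -0, 1.028, -0.033], TCP at [215.402, -666.048, 188.032] pointing down, gripper open.
Joint ranges: [-2.77, 2.77], [-0.74, 2.19], [0, 2.66], [-1.06, 4.2], [0.31, 2.87], [-3.08, 3.08]. Speed limits (rad/s): [1.89, 1.89, 2.39, 3.14, 3.14, 3.14].

### API

Orientations are given as a unit quaternion [w, x, y, z].
In Python, from rig import ctrl, eoat, planner, capture, workorder, boxes_of, tip_of, monitor gives the robot as it stands. Calls block until the motion is done:
- ctrl.move_ptp(position, orientation): joint-space move of the TCP to a pose.
- ctrl.line_to(position, attitude=None, rate=150, max_force=None): straight line of the TCP; attitude=None keeps the orientation; rate is the mean speed in mm/s. With max_force (N) it stops when the force on the tool has changed by that much, and returns True; else False.
- ctrl.movej(angles): joint-space move.
- eoat.move_gripper(opening, strength=None): opening from 0.0 (shut) to 1.0 (fully open); strength is the grip in N (None keeps the last); returns when the fingers have stopped.
- ctrl.pause(seconds).
- planner.ik(position, orientation): joint angles nearest the present ones, or None.
- capture(name): name is "side" or "top" or "wrist"; returns a dict with "color" (384x512x3 uint8, red, green, blue), "fx", "fy", "cx", "cy" (pixels), "dist" ([k1, k2, p1, p2, k3] as OpenCV has them; the pictures are not rectified), "rvec" (rotation vector, rad) and "tvec" (3), from world to camera coordinates, as OpenCV has them; the wrist camera has in their place "tool_from_camera" (4x4, takes a point from camera to tool coordinates, whose origin is the TCP and whose axes are the tool frame's). Camera axes: x right, y down, z forward; pixel columns grow to the right and rows downward; lengths in mm; the calibration is good to about 2 mm. A picture is of the moment at which its call begins: read the wrist's pose just before it. There is no depth.
A pose or a line that the arm cannot do raises ctrl.MotionError and nothing moves.
- workorder.job_done(): hands the job in, once; it reports no verdict.
Trained networks look in a picture, given as the dict that the camera call returned (one of the last four; its "shot" number tells which), for a name from the list of things; names that differ only in an ending like _2 or _b are one class to them, and where a whole thing is asked for, a point or a joint stands for the part that bears it (a point fixed in the world has none). Each returns a list of dicts, best first, with "conf" (0 to 1); they miss things now and then, are a little off and sometimes report something else, mostly with a low value. They report only what shows in the picture. A call takes as long as a camera call. They do not tell look-alikes from the thing itself.
- boxes_of(target, picture): "location" ([x, y, z] in mm, in world coordinates, good to about 4 mm: the middle of the surface that is visible of it).
- tip_of(target, picture): "location" ([x, y, z] in mm, in world coordinates, good to about 4 mm: a listed point, or the origin of a listed thing).
Readings, each from a call of its own:
- monitor.current_time_s(): time.
- monitor.current_qpos(): joint angles.
- monitor.current_dq(): joint speeds.
- monitor.current_joint_torque(): joint torques, N m.
- monitor.current_tool_pos(): TCP position.
- monitor.current_orientation(): TCP orientation.
- monitor.current_wrist_force(): force on the tool from outside, world axes, zero at the start.
- monitor.current_torque(): the same for the moment, N m.
- monitor.current_width(): opening from 0.0 (shut) to 1.0 (fully open).
Only numpy, scipy, OpenCV 4.12 (cv2) and the standard library are available. Lean on these libraries where they do the work, as an engineer would, in place of code of your own. Each camera call takes 0.05 s, during which the arm holds its last target.

### The job

Book in the purple colour: turn the purple jar in its seat so that its striped label squarely faces the scanner, and let go of it there. Then draw the purple-handled spatula out of its sloping stand, turn it so that its blade lies flat and level, and finish while still holding it, with the middle of the blade over the opening of the empty wooden mould and at least 6 cm above its rim. Do not disturb the green spatula, green jar, jug, soap bars or brush.

Things in the scene. Friction and masses are not known exactly. Their poses are not given: they have to be found in the camera images.
- scanner: Fixed label scanner, yaw within 26 deg. Origin on the table under the centre of the round jar seat, z up. Seat: recess 63 mm wide, floor 8 mm above the table, in a grey 100 x 100 mm base 14 mm high. The white scan head with black window (80 mm wide, top 108 mm above the table) stands on its +y side, face 88 mm from the seat's centre.
- scanner_window (a point): Middle of the scanner's black window, 65 mm above the table, on the scanner's +y axis from the seat.
- jar_purple: Closed purple jar, 0.2 kg, loose in the scanner's seat (2.5 mm play). Body 58 mm diameter, 70 mm high; white lid on it 56 mm diameter, 22 mm high (92 mm in all). Origin at the underside's centre, z up. Label, white with dark upright bars, on its +x side; a black stripe on the lid runs from centre to rim on that same side. Starts with the label turned well away.
- jar_purple_label (a point): Middle of the purple jar's label, on its surface 29 mm from the axis, 36 mm above its underside.
- holder: Fixed wooden stand, block 150 mm wide, yaw within 17 deg. Origin on the table under the middle of its sloping mouth face, z up. Two slots 28 x 10 mm at y = -45 and +45 mm, mouths 92 mm above the table, run down and away (+x) at 40 deg below horizontal; the face is square to them. Stand's top under 115 mm.
- spatula_purple: Purple-handled spatula, 0.09 kg, in either slot. Origin at the shoulder, resting on the stand's face. z along the handle: at the start 37 to 40 deg up, towards the stand's -x. Handle z 0 to 105 mm, 22 mm wide (y, level), 18 thick (x). Blade z 0 to -75 mm, in the slot, 24 wide (y), 6 thick (x is square to its flat). Mass centre z = 33 mm. Draw it 75 mm along z to free it.
- spatula_purple_blade (a point): Middle of the purple spatula's blade, 37.5 mm from the shoulder.
- spatula_purple_tip (a point): Tip of the purple spatula's blade, 75 mm from the shoulder.
- spatula_green: Same spatula with a green handle in the stand's other slot, 90 mm from the purple one; same axes. Leave it in place.
- mould: Fixed empty wooden loaf mould with a green liner, open at the top: 240 mm (x) by 95 mm (y) outside, 220 x 75 mm inside, rim 70 mm above the table. Origin on the table under its centre, z up.
- jar_green: Green jar of the same make standing on the table; origin at its underside. Leave it.
- jug: Purple plastic jug, 96 mm diameter, 120 mm high, with one handle; origin at its underside. Leave it.
- soap_bar_a: Cream soap bar, 85 x 55 x 28 mm, lying on the table; origin at its underside. Leave it.
- soap_bar_b: Another cream soap bar of the same size. Leave it.
- brush: Brush lying on the table. Leave it.
There are look-alikes about, which are no part of the job. What is shaped like the spatula_purple but yellow is not meant. What is shaped like the jar_purple but orange is not meant.

How it is judged (in metres and radians):
On the way, in this order (a step that is already met when the one before it is completed fails the run):
1. the purple jar stands in its seat, let go, with its label facing the scanner (x of jar_purple_label in the frame of scanner between -0.009 and 0.009 m and y of jar_purple_label in the frame of scanner above 0.02 m and z of jar_purple in the frame of scanner below 0.012 m and angle between jar_purple's own z axis and vertical below 0.08 rad and horizontal distance between jar_purple and scanner below 0.006 m and contact force between jar_purple and the fingers below 0.1 N), for 0.2 s.
2. the purple spatula is held in the fingers, its blade drawn out of the stand (height (world z) of spatula_purple_tip above 0.11 m and contact force between spatula_purple and the fingers above 1 N and contact force between spatula_purple and holder below 0.1 N), for 0.2 s.
At the end, for the whole second after the job is handed in: Jar upright in its seat, released, label within 9 mm sideways (18 deg) of facing the scanner; spatula gripped and still, blade level within 15 deg, its middle over the mould opening and 130 mm or more above the table (tip above 110 mm), touching neither mould, stand nor jar (all of step 1 and all of step 2 and (angle between spatula_purple's own x axis and vertical below 0.26 rad or angle between spatula_purple's own x axis and vertical above 2.88 rad) and x of spatula_purple_blade in the frame of mould between -0.11 and 0.11 m and y of spatula_purple_blade in the frame of mould between -0.0375 and 0.0375 m and height (world z) of spatula_purple_blade above 0.13 m and contact force between spatula_purple and mould below 0.1 N and contact force between spatula_purple and jar_purple below 0.1 N and linear speed of spatula_purple below 0.03 m/s and angular speed of spatula_purple below 0.2 rad/s); the arm keeps its last pose, push and grip.
It fails at once if the purple jar is tipped over (angle between jar_purple's own z axis and vertical above 0.5 rad).
It fails at once if the green spatula is disturbed (moved over 2 cm) (distance of spatula_green from where it was at the start of the episode above 0.02 m).
It fails at once if the green jar, jug, a soap bar or the brush is disturbed (moved over 3 cm) (distance of any of jar_green, jug, soap_bar_a, soap_bar_b, brush from where it was at the start of the episode above 0.03 m).
It also fails if it takes over 61 s, if anything falls off the work surface, if the arm or the gripper's body presses on something with over 40 N, if the wrist force passes 120 N, or if a joint passes its speed limit or range.

## Working session

There is one attempt and no reset: what is moved stays moved. The work goes in short steps, each a Python script; the robot and the scene stay as the last script left them, time stands still between calls to the robot, and variables do not carry over. Pictures are saved under pics/ and viewed, and the job is handed in when it is done.

```bash
ls; mkdir -p pics; python3 - <<'E'
from rig import ctrl, eoat, planner, capture, workorder, boxes_of, tip_of, monitor
import cv2
for n in ("side","top","wrist"):
    p=capture(n); cv2.imwrite(f"pics/{n}0.png",cv2.resize(p["color"][:,:,::-1],(800,600),interpolation=cv2.INTER_CUBIC))
    print(n,p["fx"],p.get("rvec"),p.get("tvec"),p["dist"])
    for t in ("scanner","scanner_window","jar_purple","jar_purple_label","holder","spatula_purple","mould"):
        for f in (boxes_of,tip_of):
            try:
                r=f(t,p); print(f.__name__,t,[( [round(float(v)) for v in d["location"]],round(d["conf"],2)) for d in r])
            except Exception as e: print(t,f.__name__,e)
print(monitor.current_time_s())
E
```

```text
pics
side 374.30245648546395 [ 0.68700302 -2.53474174  1.21672697] [ 474.12487049  265.68668738 1074.68617965] [-0.04339308  0.          0.          0.          0.        ]
call scanner [([509, 421, 45], 0.69), ([494, -289, 133], 0.32)]
call scanner [([537, 307, 4], 0.86)]
call scanner_window [([499, 423, 43], 0.64)]
call scanner_window [([524, 391, 63], 0.56)]
call jar_purple [([650, 337, 69], 0.93), ([522, 319, 83], 0.63)]
call jar_purple [([535, 308, 9], 0.68)]
call jar_purple_label [([650, 336, 70], 0.88), ([520, 316, 84], 0.61)]
call jar_purple_label [([673, 352, 36], 0.85), ([547, 279, 44], 0.74)]
call holder [([564, -290, 50], 0.87), ([739, 232, 69], 0.41)]
call holder [([550, -339, 2], 0.68)]
call spatula_purple [([768, -193, 84], 0.57), ([373, -336, 12], 0.49)]
call spatula_purple [([547, -382, 91], 0.72), ([352, -359, 3], 0.45)]
call mould [([590, 28, 38], 0.63)]
call mould [([594, 22, 0], 0.58)]
top 358.3221831737563 [ 2.17894358 -2.12152798  0.10160793] [ -46.1978736   600.80386898 1098.16967887] [-0.02837975  0.          0.          0.          0.        ]
call scanner [
[... 474 characters left out ...]
7], 0.71)]
call holder [([546, -337, 2], 0.74)]
call spatula_purple [([510, -381, 132], 0.74), ([348, -368, 18], 0.68)]
call spatula_purple [([356, -366, 11], 0.89), ([550, -383, 93], 0.79), ([550, 283, 46], 0.28)]
call mould [([603, 20, 14], 0.78)]
call mould [([534, 307, 0], 0.69), ([600, 20, 1], 0.62)]
wrist 273.0253061302485 None None [-0.06757588  0.          0.          0.          0.        ]
call scanner []
call scanner []
call scanner_window []
call scanner_window []
call jar_purple []
call jar_purple []
call jar_purple_label []
call jar_purple_label []
call holder []
call holder []
call spatula_purple [([311, -405, 23], 0.58)]
call spatula_purple []
call mould []
call mould []
2.25
```

View pics/side0.png

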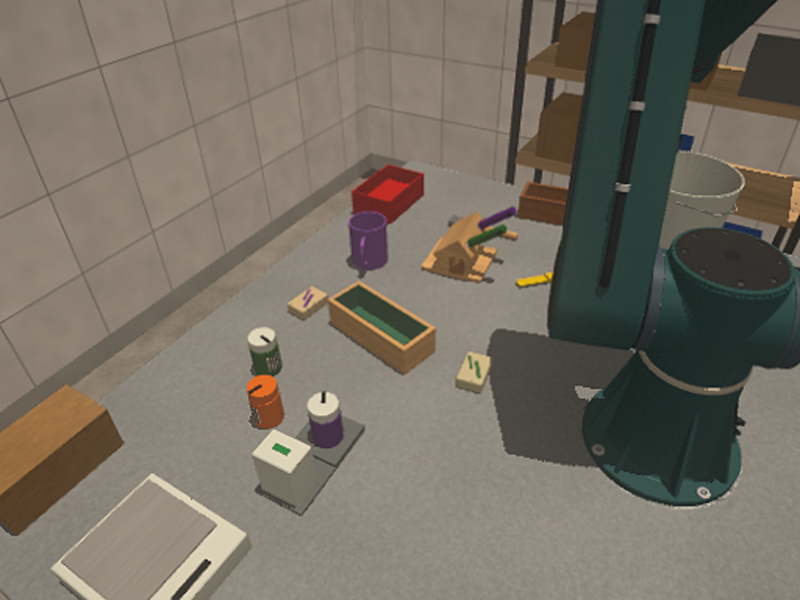

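View pics/top0.png

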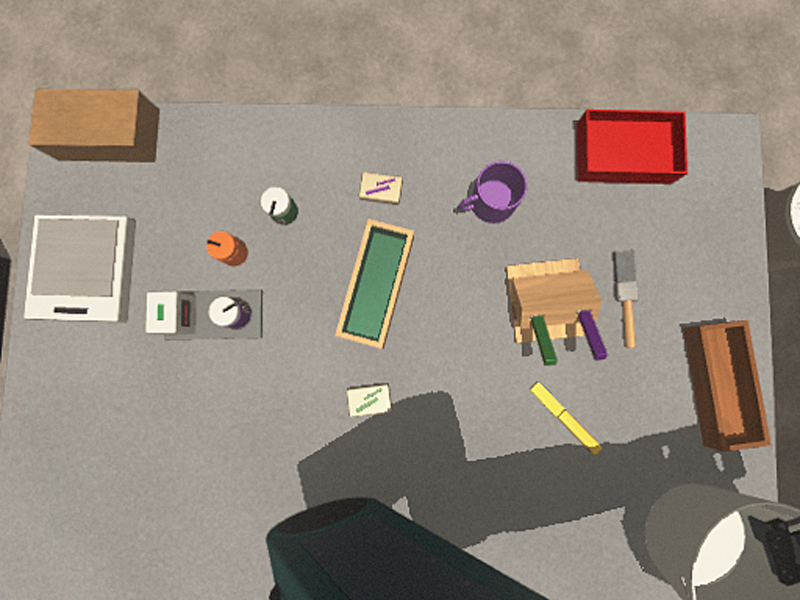

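View pics/wrist0.png

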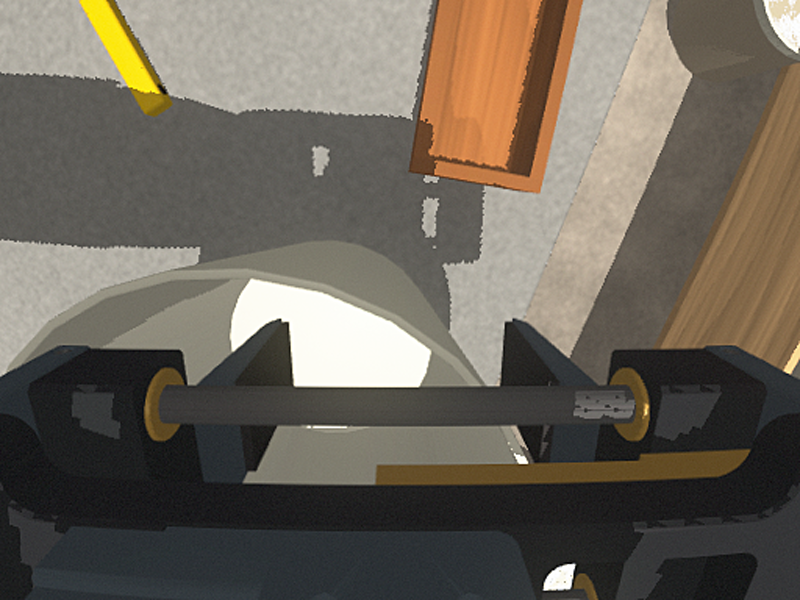

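Side view: the purple jar is in the seat at about (324,420), orange at (265,402) and green at (264,352) are other jars. The stand holds a purple handle at (498,216) and a green one at (488,236), and the yellow spatula lies on the table at (535,280).

Top view: the purple jar is at (230,312) with its stripe pointing up-right, the purple handle runs (585,312)→(600,355), and the mould is at (375,283). Next I'll confirm with enlarged crops and measure.

```bash
cat > h.py <<'E'
from rig import ctrl, eoat, planner, capture, workorder, boxes_of, tip_of, monitor
import cv2, numpy as np
from scipy.spatial.transform import Rotation as R
def K(p): return np.array([[p["fx"],0,p["cx"]],[0,p["fy"],p["cy"]],[0,0,1.]])
def unproj(p,uv,z):
    uv=np.array(uv,float).reshape(-1,1,2)
    n=cv2.undistortPoints(uv,K(p),np.array(p["dist"],float))[:,0]
    Rm=cv2.Rodrigues(np.array(p["rvec"],float))[0]; t=np.array(p["tvec"],float)
    C=-Rm.T@t; d=np.c_[n,np.ones(len(n))]@Rm
    z=np.broadcast_to(z,len(d)); s=(z-C[2])/d[:,2]
    return C+d*s[:,None]
def proj(p,X):
    return cv2.projectPoints(np.array(X,float).reshape(-1,1,3),np.array(p["rvec"],float),np.array(p["tvec"],float),K(p),np.array(p["dist"],float))[0][:,0]
def quat(Rm): 
    q=R.from_matrix(Rm).as_quat(); return [float(q[3]),*map(float,q[:3])]
def mat(q): return R.from_quat([q[1],q[2],q[3],q[0]]).as_matrix()
def tool(xdir,ydir):
    x=np.array(xdir,float);x/=np.linalg.norm(x);y=np.array(ydir,float);y-=x*(x@y);y/=np.linalg.norm(y)
    return np.c_[x,y,np.cross(x,y)]
def crop(p,u0,v0,u1,v1,s,name):
    c=p["color"][v0:v1,u0:u1,::-1]; cv2.imwrite("pics/"+name,cv2.resize(c,None,fx=s,fy=s,interpolation=cv2.INTER_CUBIC))
E
python3 - <<'E'
from h import *
import pickle
p=capture("top"); s=capture("side"); pickle.dump((p,s),open("p0.pkl","wb"))
crop(p,85,175,185,225,8,"t_scan.png")
crop(p,205,130,275,230,6,"t_mould.png")
crop(p,315,155,415,235,8,"t_hold.png")
crop(s,150,235,240,335,6,"s_scan.png")
E
```

```text
(no output)
```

View pics/t_scan.png

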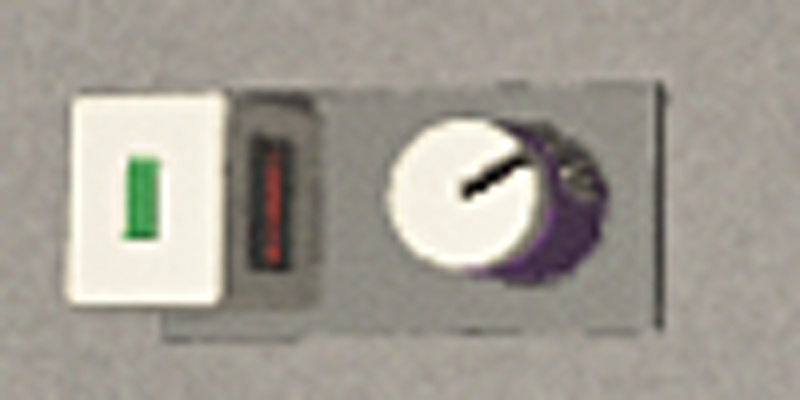

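View pics/t_hold.png

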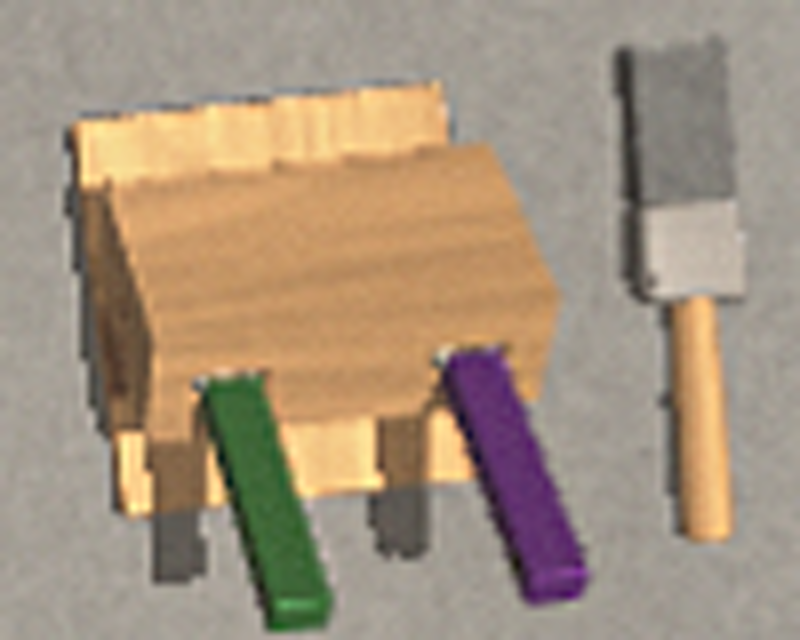

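View pics/t_mould.png

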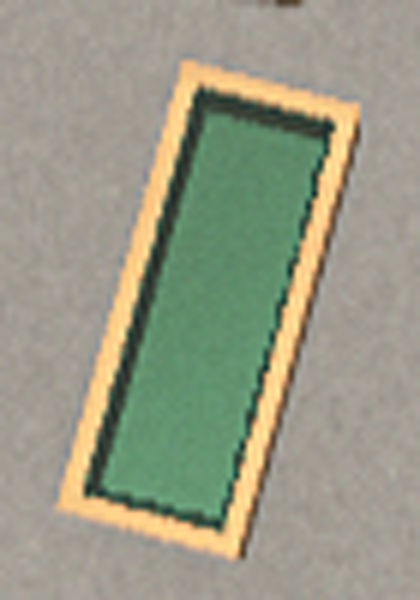

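View pics/s_scan.png

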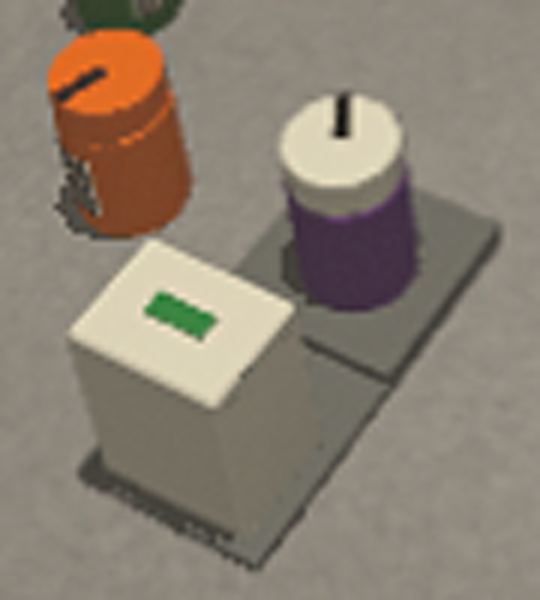

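```bash
python3 - <<'E'
from h import *
import pickle
p,s=pickle.load(open("p0.pkl","rb"))
np.set_printoptions(precision=1,suppress=True)
def c(pts,s,o): return (np.array(pts,float)+.5)/s-.5+np.array(o)
ang=lambda a,b: np.degrees(np.arctan2(*(b-a)[1::-1][:2])) if 0 else np.degrees(np.arctan2((b-a)[1],(b-a)[0]))
h=unproj(p,c([(75,93),(228,93),(220,305),(68,305)],8,(85,175)),108); print("head",h,[np.linalg.norm(h[i]-h[(i+1)%4]) for i in range(4)],ang(h[1],h[0]),ang(h[2],h[3]),ang(h[2],h[1]))
b=unproj(p,c([(660,85),(655,328)],8,(85,175)),14); print("base",b,np.linalg.norm(b[0]-b[1]),ang(b[1],b[0]))
l=unproj(p,c([(463,193),(525,160),(388,193),(540,193)],8,(85,175)),100); print("lid",l,ang(l[0],l[1]))
hs=unproj(s,c([(70,335),(150,238),(298,305),(215,407)],6,(150,235)),108);print("head side",hs,[ang(hs[i],hs[(i+1)%4]) for i in range(4)])
bs=unproj(s,c([(258,568),(392,383),(500,228)],6,(150,235)),14);print("base side",bs,ang(bs[1],bs[0]),ang(bs[2],bs[0]))
ls=unproj(s,c([(342,137),(345,95),(281,140),(403,138)],6,(150,235)),100); print("lid side",ls,ang(ls[0],ls[1]))
m=unproj(p,c([(183,60),(360,105),(240,558),(60,508)],6,(205,130)),70);print("mould",m,m.mean(0),[np.linalg.norm(m[i]-m[(i+1)%4]) for i in range(4)],ang(m[3],m[0]),ang(m[2],m[1]))
# handle axes: shoulder upper face mid z~92+7, end z ~ 92+65
for n,(a,b2) in dict(pur=((475,355),(556,572)),gre=((234,378),(298,602))).items():
    u=c([a,b2],8,(315,155)); A=unproj(p,u[:1],99)[0];B=unproj(p,u[1:],92+105*.616+7)[0]; print(n,A,B,ang(B,A),np.linalg.norm((B-A)[:2]))
E
```

```text
head [[567.7 452.1 108. ]
 [569.2 393.7 108. ]
 [490.3 390.9 108. ]
 [488.6 448.4 108. ]] [np.float64(58.40357049341276), np.float64(79.01956130851296), np.float64(57.53484224133919), np.float64(79.22642434174533)] 91.4906058607507 91.68346912820564 2.0483155034466205
base [[586.  256.6  14. ]
 [488.  253.1  14. ]] 98.01761064734738 2.0436916670826752
lid [[534.8 305.  100. ]
 [547.8 282.3 100. ]
 [534.  333.4 100. ]
 [535.6 275.9 100. ]] -60.20121271249616
head side [[559.5 453.7 108. ]
 [563.9 397.2 108. ]
 [486.  392.9 108. ]
 [484.2 450.4 108. ]] [np.float64(-85.48304087864915), np.float64(-176.83583549797046), np.float64(91.84406897075071), np.float64(2.5353650576960742)]
base side [[469.7 460.1  14. ]
 [475.  354.8  14. ]
 [481.8 255.2  14. ]] 92.89511215890674 93.39400278482951
lid side [[530.9 303.2 100. ]
 [545.2 281.7 100. ]
 [554.2 318.8 100. ]
 [506.2 289.6 100. ]] -56.33137759125908
mould [[728.3  36.3  70. ]
 [706.7 -56.   70. ]
 [472.7  -1.4  70. ]
 [495.3  90.7  70. ]] [600.8  17.4  70. ] [np.float64(94.8235878295087), np.float64(240.29112620914503), np.float64(94.76359460099374), np.float64(239.30139622018893)] -13.133041583390051 -13.14882035901259
pur [ 552.3 -382.8   99. ] [ 473.2 -390.2  163.7] 5.288984758867781 79.40150810136048
gre [ 541.5 -294.    99. ] [ 460.7 -301.5  163.7] 5.347812063369849 81.16207825722303
```

```bash
python3 - <<'E'
from h import *
np.set_printoptions(precision=3,suppress=True)
print(monitor.current_orientation(), monitor.current_wrist_force(), monitor.current_width())
for a in range(-180,180,30):
    y=np.radians(a); M=tool([0,0,-1],[np.cos(y),np.sin(y),0]); q=planner.ik([533.5,304.5,84],quat(M)); print(a,q)
yw=np.radians(6.2)
for tilt in (0,10,20,30,38,40):
    t=np.radians(tilt)
    hx=np.array([np.cos(yw),np.sin(yw),0]); hy=np.array([-np.sin(yw),np.cos(yw),0])
    d=-np.sin(t)*hx-np.cos(t)*np.array([0,0,1])
    for sg in (1,-1):
        M=tool(d,sg*hy); g=np.array([549,-383,92])+45*(-hx*np.cos(.67)+np.array([0,0,np.sin(.67)]))
        print(tilt,sg,[planner.ik(list(g+off*d),quat(M)) for off in (8,-80)])
# final: tool down
for sg in (1,-1):
    print("fin",sg,planner.ik([600-82*np.cos(yw),17-82*np.sin(yw),200],quat(tool([0,0,-1],sg*hy))))
E
```

```text
[-0.11  -0.698 -0.11   0.698] [-0.541 -0.272 -0.14 ] 1.004519453196584
-180 [ 0.481  0.388  1.951 -0.     0.803 -2.661]
-150 None
-120 [ 0.481  0.388  1.951 -0.     0.803  2.575]
-90 [ 0.481  0.388  1.951 -0.     0.803  2.051]
-60 [ 0.481  0.388  1.951 -0.     0.803  1.528]
-30 [ 0.481  0.388  1.951 -0.     0.803  1.004]
0 [ 0.481  0.388  1.951 -0.     0.803  0.481]
30 [ 0.481  0.388  1.951 -0.     0.803 -0.043]
60 [ 0.481  0.388  1.951 -0.     0.803 -0.566]
90 [ 0.481  0.388  1.951 -0.     0.803 -1.09 ]
120 [ 0.481  0.388  1.951 -0.     0.803 -1.614]
150 [ 0.481  0.388  1.951 -0.     0.803 -2.137]
0 1 [array([-0.681,  0.388,  1.885, -0.   ,  0.869, -2.36 ]), array([-0.681,  0.278,  1.847, -0.   ,  1.016, -2.36 ])]
0 -1 [array([-0.681,  0.388,  1.885, -0.   ,  0.869,  0.781]), array([-0.681,  0.278,  1.847, -0.   ,  1.016,  0.781])]
10 1 [array([-0.629,  0.446,  1.807, -0.137,  1.023, -2.229]), array([-0.615,  0.36 ,  1.748, -0.125,  1.168, -2.237])]
10 -1 [array([-0.629,  0.446,  1.807, -0.137,  1.023,  0.913]), array([-0.615,  0.36 ,  1.748, -0.125,  1.168,  0.905])]
20 1 [array([-
[... 350 characters left out ...]
-1 [array([-0.546,  0.59 ,  1.651, -0.318,  1.342,  1.059]), array([-0.512,  0.555,  1.547, -0.296,  1.483,  1.044])]
38 1 [array([-0.52 ,  0.654,  1.591, -0.372,  1.468, -2.05 ]), array([-0.481,  0.64 ,  1.469, -0.35 ,  1.607, -2.069])]
38 -1 [array([-0.52 ,  0.654,  1.591, -0.372,  1.468,  1.091]), array([-0.481,  0.64 ,  1.469, -0.35 ,  1.607,  1.073])]
40 1 [array([-0.514,  0.67 ,  1.576, -0.385,  1.499, -2.044]), array([-0.475,  0.661,  1.449, -0.362,  1.638, -2.064])]
40 -1 [array([-0.514,  0.67 ,  1.576, -0.385,  1.499,  1.097]), array([-0.475,  0.661,  1.449, -0.362,  1.638,  1.078])]
fin 1 [-0.029  0.075  2.091 -0.     0.976 -1.708]
fin -1 [-0.029  0.075  2.091 -0.     0.976  1.433]
```

```bash
python3 - <<'E'
from h import *
np.set_printoptions(precision=3,suppress=True)
def down(a): 
    y=np.radians(a); return quat(tool([0,0,-1],[np.cos(y),np.sin(y),0]))
print(monitor.current_time_s())
P=monitor.current_tool_pos(); ctrl.line_to([P[0],P[1],330],rate=250)
ctrl.move_ptp([533.5,304.5,200],down(-57))
print(monitor.current_time_s(),monitor.current_qpos())
w=capture("wrist"); crop(w,0,0,512,384,1.5,"w1.png")
t=capture("top"); crop(t,60,150,220,260,5,"t1.png")
for f in (boxes_of,tip_of): print([(d["location"],d["conf"]) for d in f("jar_purple",w)])
E
```

```text
2.35
6.65 [ 0.48   0.232  1.906 -0.     1.003  1.475]
[([659.1, 322.0, 91.2], 0.76), ([539.5, 310.9, 99.5], 0.68)]
[([534.6, 308.2, 8.4], 0.84), ([663.4, 321.3, 0.5], 0.56)]
```

View pics/w1.png

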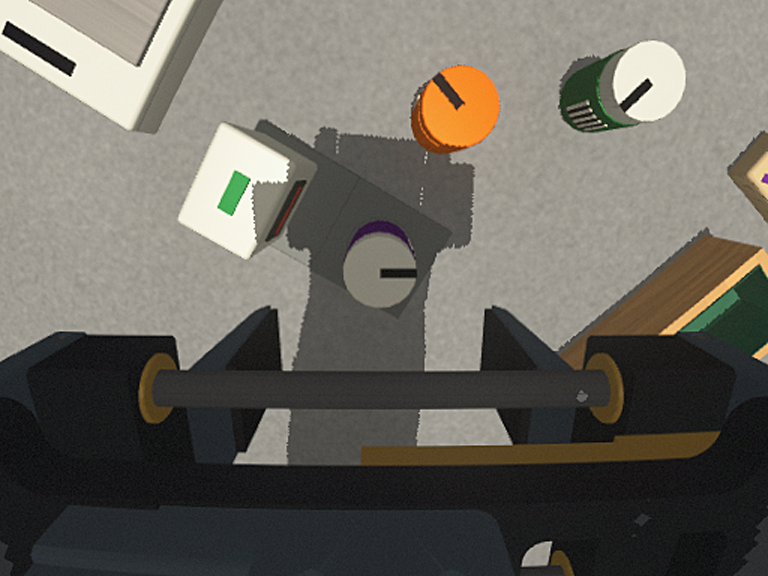

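The wrist view shows the white lid of the purple jar at (380,271) between the fingers, with its stripe running right to (416,272). The orange jar is at (458,108) and the scan head at (245,190). I'll measure the lid and stripe from this view.

```bash
cat >> h.py <<'E'
def wpose(w):
    T=np.eye(4);T[:3,:3]=mat(monitor.current_orientation());T[:3,3]=monitor.current_tool_pos()
    return T@np.array(w["tool_from_camera"],float)
def wun(w,T,uv,z):
    n=cv2.undistortPoints(np.array(uv,float).reshape(-1,1,2),K(w),np.array(w["dist"],float))[:,0]
    d=np.c_[n,np.ones(len(n))]@T[:3,:3].T; C=T[:3,3]
    return C+d*((z-C[2])/d[:,2])[:,None]
E
python3 - <<'E'
from h import *
np.set_printoptions(precision=1,suppress=True)
w=capture("wrist"); T=wpose(w)
c=lambda a:(np.array(a,float)+.5)/1.5-.5
l=wun(w,T,c([(380,271),(416,272),(343,271),(417,271),(380,234),(380,308)]),100); print(l); d=l[1]-l[0]; print(np.degrees(np.arctan2(d[1],d[0])))
h=wun(w,T,c([(228,123),(178,218),(250,260)]),108); print("head",h); d=h[0]-h[1]; print(np.degrees(np.arctan2(d[1],d[0]))); d=h[1]-h[2]; print(np.degrees(np.arctan2(d[1],d[0])))
crop(w,220,140,310,220,8,"w1z.png")
E
```

```text
[[534.4 305.2 100. ]
 [548.4 282.1 100. ]
 [519.3 328.4 100. ]
 [549.5 281.9 100. ]
 [557.7 320.3 100. ]
 [509.9 289.3 100. ]]
-58.63304938366716
head [[566.6 448.2 108. ]
 [490.2 448.8 108. ]
 [491.5 390.1 108. ]]
-0.4364954325162334
91.2592996669842
```

View pics/w1z.png

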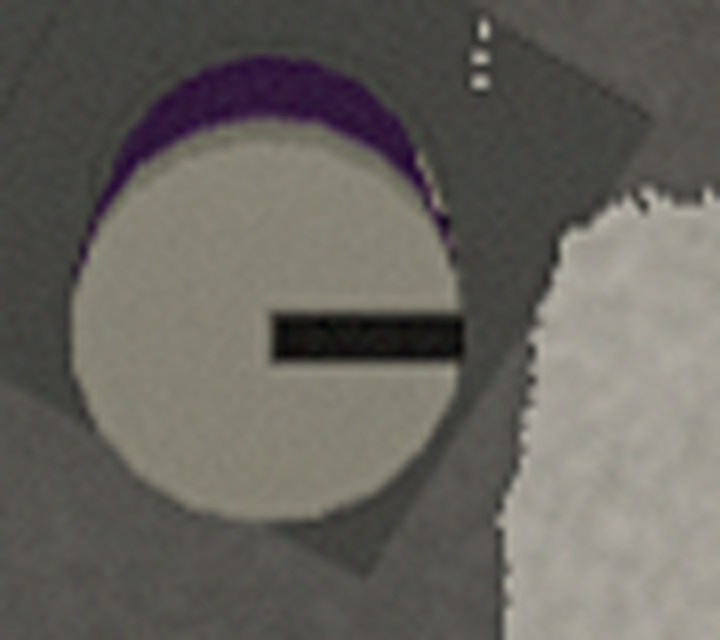

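The crop shows the purple body under the white lid, with its stripe level at (275→462, 338). The jar's label points at about -58° and the target is about +92°. I'll grip, turn 149.5°, release and check.

```bash
python3 - <<'E'
from h import *
np.set_printoptions(precision=3,suppress=True)
def F(s): print(s,monitor.current_time_s(),np.array(monitor.current_wrist_force()),monitor.current_width())
y=np.radians(-57); q=quat(tool([0,0,-1],[np.cos(y),np.sin(y),0]))
C=[534.3,305.0]
F("a"); print(ctrl.line_to([*C,91],q,rate=120,max_force=15)); F("down")
eoat.move_gripper(0.5,12); F("grip")
j=np.array(monitor.current_qpos()); j[5]-=np.radians(149.5); ctrl.movej(list(j)); F("turned")
ctrl.pause(0.2); eoat.move_gripper(1.0); F("open")
ctrl.line_to([*C,200],rate=200); F("up")
w=capture("wrist"); crop(w,0,0,512,384,1.5,"w2.png"); crop(w,160,90,330,220,4,"w2z.png")
t=capture("top"); crop(t,85,160,205,250,6,"t2.png")
print([(d["location"],d["conf"]) for d in tip_of("jar_purple_label",t)])
import pickle; pickle.dump((w,wpose(w)),open("w2.pkl","wb"))
E
```

```text
a 6.9 [-0.532  0.41  -0.544] 1.0022177996113417
False
down 7.9583 [-0.528  0.613 -0.191] 1.0007054513307485
grip 8.7833 [ 0.161  0.704 -0.958] 0.4993975935717043
turned 11.0083 [ 0.616 -0.438 -0.112] 0.4931697809584741
open 12.0333 [0.568 0.871 0.229] 1.0015786303491379
up 12.725 [-0.842 -0.036 -0.467] 0.9974655973774889
[([671.4, 349.1, 36.5], 0.59), ([550.8, 283.1, 45.7], 0.49)]
```

View pics/w2.png

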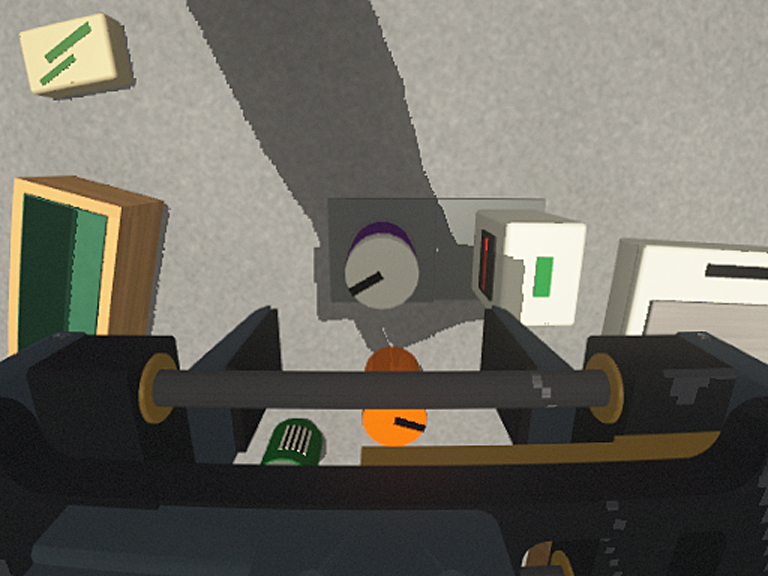

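View pics/t2.png

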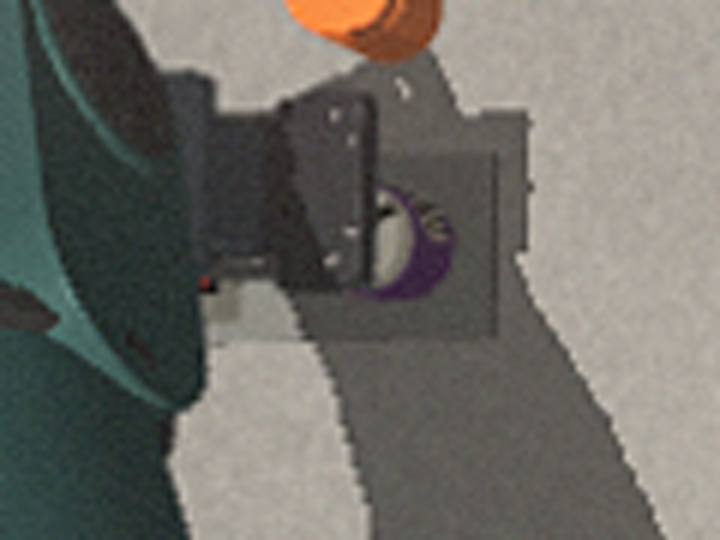

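The jar did not turn: the wrist view shows its stripe at (380,275→350,295), still at the old heading. The fingers stopped at exactly the commanded 0.5 without touching the lid, so I'll grip again with a full close command and check the width before turning.

```bash
python3 - <<'E'
from h import *
np.set_printoptions(precision=3,suppress=True)
def F(s): print(s,monitor.current_time_s(),np.array(monitor.current_wrist_force()),monitor.current_width())
C=[534.3,305.0]
j=np.array(monitor.current_qpos()); j[5]+=np.radians(149.5); ctrl.movej(list(j))
F("a"); print(ctrl.line_to([*C,89],rate=150,max_force=15)); F("down"); print(monitor.current_tool_pos())
eoat.move_gripper(0.0,15); F("grip")
s=capture("side"); crop(s,130,200,260,340,5,"s3.png")
E
```

```text
a 15.1 [ 0.366  1.32  -0.216] 0.9995710777834572
False
down 15.975 [-1.08   0.328  0.038] 1.0021398063686953
[534.849 305.283  89.814]
grip 17.3417 [-0.053 -0.626  0.833] 0.004287252568460899
```

View pics/s3.png

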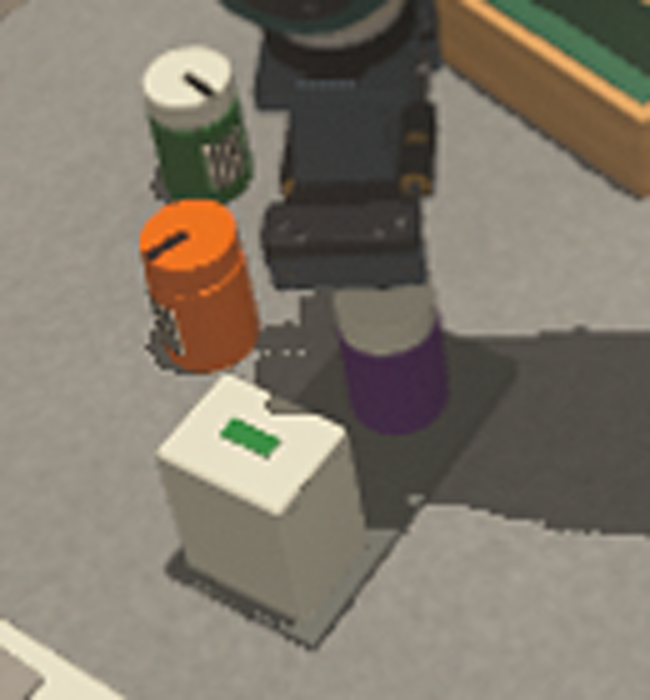

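```bash
python3 - <<'E'
from h import *
np.set_printoptions(precision=1,suppress=True)
P=np.array(monitor.current_tool_pos()); M=mat(monitor.current_orientation()); print(P,M)
for n in ("side","top"):
    s=capture(n); im=s["color"][:,:,::-1].copy()
    Rm=cv2.Rodrigues(np.array(s["rvec"]))[0]; print(n,"cam at",-Rm.T@s["tvec"])
    im=cv2.resize(im,None,fx=6,fy=6,interpolation=cv2.INTER_CUBIC)
    pts=[P,P+11*M[:,0],P-8*M[:,0],P-68*M[:,0],[534.3,305,100],[534.3,305,8]]
    uv=proj(s,pts); print(uv)
    for i,(u,v) in enumerate(uv):
        cc=(int((u+.5)*6),int((v+.5)*6)); cv2.circle(im,cc,5,[(0,0,255),(0,255,0),(255,0,0),(0,255,255),(255,0,255),(255,255,0)][i],2)
    c=(uv[0]*6).astype(int); im=im[max(0,c[1]-300):c[1]+300,max(0,c[0]-350):c[0]+350]; cv2.imwrite(f"pics/dbg_{n}.png",im)
w=capture("wrist"); crop(w,0,0,512,384,1.5,"w3.png")
E
```

```text
[534.3 305.   89. ] [[-0.   0.5 -0.8]
 [-0.  -0.8 -0.5]
 [-1.  -0.   0. ]]
side cam at [ 47.  816.  884.5]
[[205.6 260. ]
 [206.  262.6]
 [205.3 258.1]
 [202.9 243. ]
 [205.2 257.4]
 [208.5 278.5]]
top cam at [ 469.9  -57.5 1159.7]
[[143.6 199.1]
 [144.8 199.4]
 [142.8 198.9]
 [135.7 197.4]
 [142.4 198.8]
 [151.9 200.8]]
```

View pics/dbg_side.png

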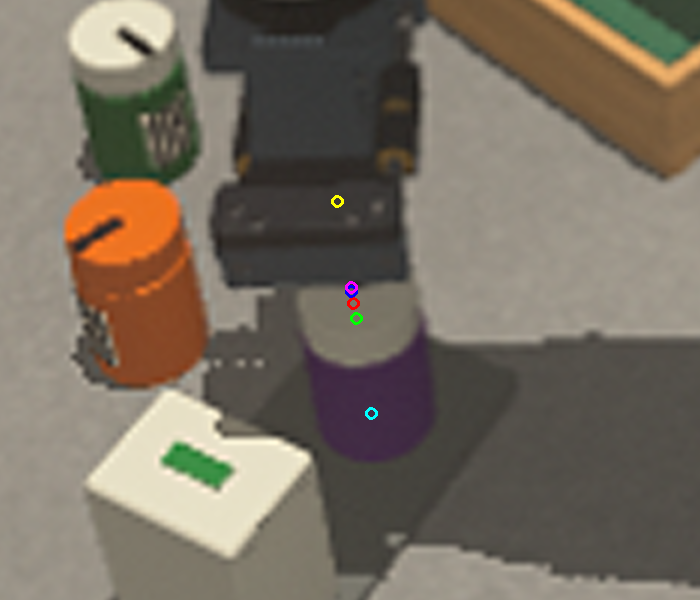

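View pics/w3.png

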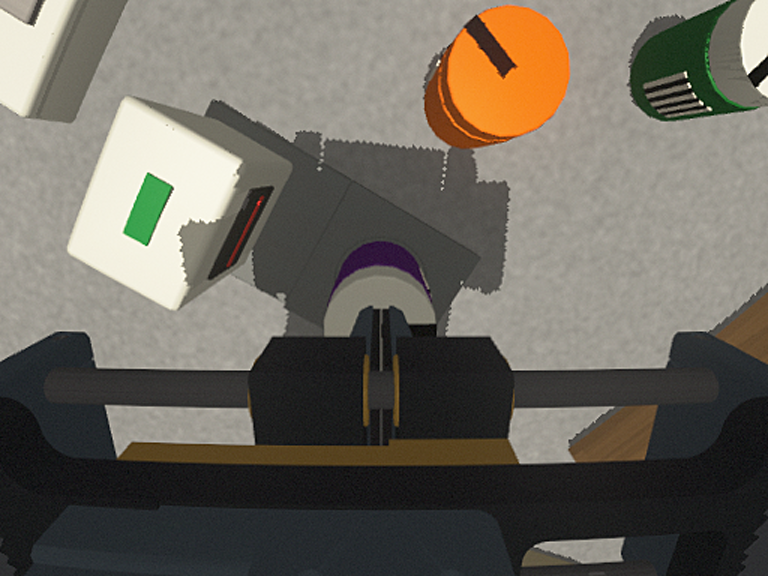

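View pics/dbg_top.png

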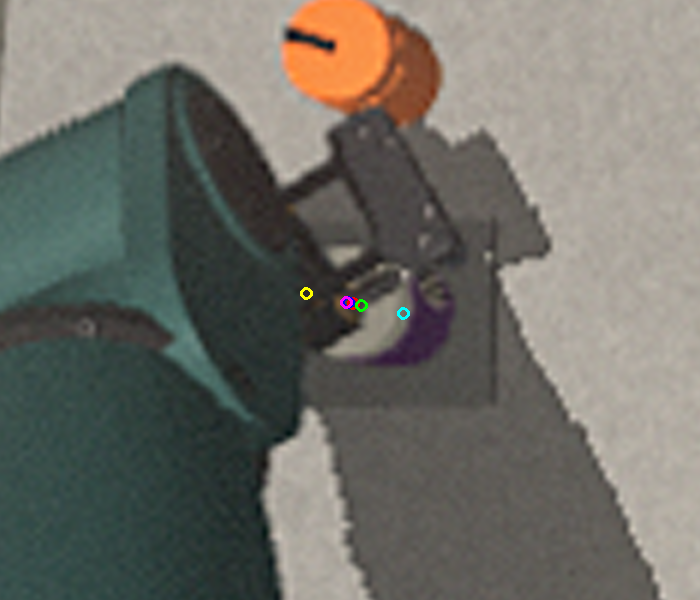

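```bash
python3 - <<'E'
from h import *
np.set_printoptions(precision=1,suppress=True)
w=capture("wrist"); T=np.linalg.inv(np.array(w["tool_from_camera"],float)); print(np.array(w["tool_from_camera"]))
for x in (11,0,-8,-20,-30,-40,-60):
    print(x,1.5*(cv2.projectPoints(np.array([[x,0,0.],[x,0,16],[x,0,-16],[x,8,16],[x,8,-16]]),cv2.Rodrigues(T[:3,:3])[0],T[:3,3],K(w),np.array(w["dist"]))[0][:,0]+.5).reshape(-1))
crop(w,180,180,330,300,5,"w3z.png")
E
```

```text
[[  -0.    -0.3    1.  -197.4]
 [   1.     0.     0.     0.2]
 [  -0.     1.     0.3  -74.6]
 [   0.     0.     0.     1. ]]
11 [380.7 313.  380.7 340.4 380.7 284.5 395.3 340.4 395.9 284.5]
0 [380.7 320.3 380.7 348.9 380.7 290.4 396.  348.9 396.6 290.4]
-8 [380.7 326.  380.7 355.5 380.7 295.1 396.5 355.5 397.2 295.1]
-20 [380.7 335.4 380.7 366.5 380.7 302.9 397.4 366.5 398.2 302.9]
-30 [380.7 344.2 380.7 376.6 380.7 310.1 398.3 376.6 399.2 310.1]
-40 [380.6 354.  380.6 387.8 380.6 318.2 399.2 387.8 400.2 318.2]
-60 [380.6 377.1 380.6 414.3 380.6 337.5 401.4 414.3 402.7 337.5]
```

View pics/w3z.png

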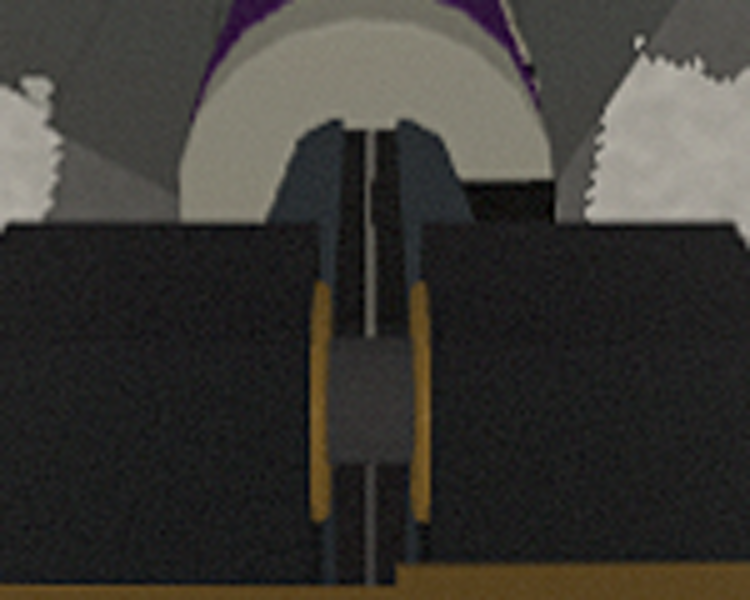

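The fingers shut completely over the lid without touching it. In the wrist view the tips show at row 306, while the stated length puts them at row 284. So they appear to be 20–38 mm shorter than the tool frame says. I'll touch the lid (z = 100) gently with the shut fingers to measure this.

```bash
python3 - <<'E'
from h import *
np.set_printoptions(precision=2,suppress=True)
P=monitor.current_tool_pos()
print(P,monitor.current_time_s(),ctrl.line_to([534.3,305,58],rate=25,max_force=5),monitor.current_tool_pos(),monitor.current_wrist_force(),monitor.current_time_s())
E
```

```text
[534.31 305.02  89.03] 17.5917 True [534.58 305.15  74.4 ] [-2.69 -1.73  9.27] 18.2917
```

Contact came at TCP z ≈ 75, so the real tips are at tool x ≈ -25 (36 mm short) and the real grasp point is at x ≈ -44. The wrist image agrees: a tip at x = -25 should show at row 306. I'll redo the grip with that correction.

```bash
python3 - <<'E'
from h import *
np.set_printoptions(precision=2,suppress=True)
def F(s): print(s,monitor.current_time_s(),np.array(monitor.current_wrist_force()),monitor.current_width())
C=[534.4,305.0]
ctrl.line_to([*C,88],rate=150)
eoat.move_gripper(1.0); F("open")
print(ctrl.line_to([*C,54],rate=100,max_force=12)); F("down")
eoat.move_gripper(0.0,15); F("grip")
if 0.5<monitor.current_width()<0.75:
    j=np.array(monitor.current_qpos()); j[5]-=np.radians(149.5); ctrl.movej(list(j)); F("turned")
    w=capture("wrist"); crop(w,160,120,350,260,4,"w4.png")
E
```

```text
open 19.9333 [-0.3  -0.31  0.32] 1.0019977701394458
False
down 20.425 [ 0.4   0.37 -0.02] 1.00196329595402
grip 21.0583 [-0.18 -0.01  2.21] 0.6112588790328211
turned 23.2833 [1.71 0.81 1.02] 0.6103789452690761
```

View pics/w4.png

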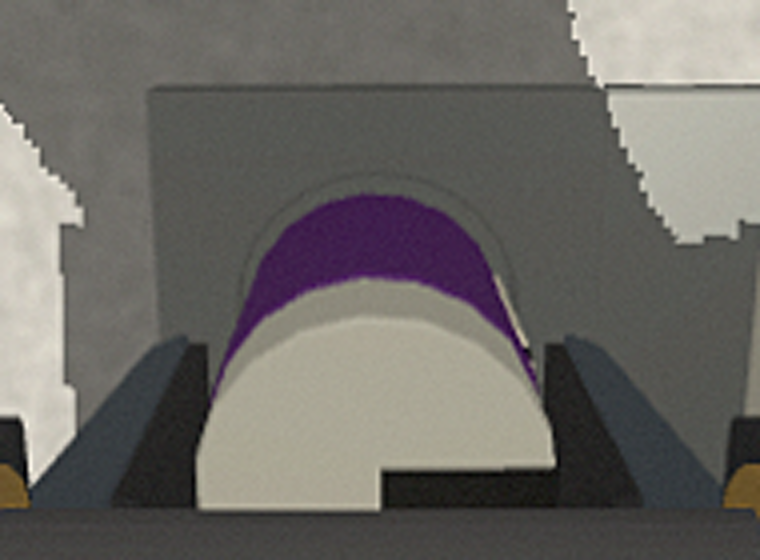

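The jar is gripped at width 0.611 (56 mm), and the stripe now runs right (380→555, 485) towards the scanner, parallel to the base's edge at row 88. Now I'll release, lift and check.

```bash
python3 - <<'E'
from h import *
np.set_printoptions(precision=1,suppress=True)
eoat.move_gripper(1.0); ctrl.line_to([534.4,305,170],rate=200); print(monitor.current_time_s())
w=capture("wrist"); T=wpose(w)
import pickle; pickle.dump((w,T),open("w5.pkl","wb"))
crop(w,200,120,400,245,4,"w5.png")
print(monitor.current_time_s())
E
```

```text
24.7583
24.8083
```

View pics/w5.png

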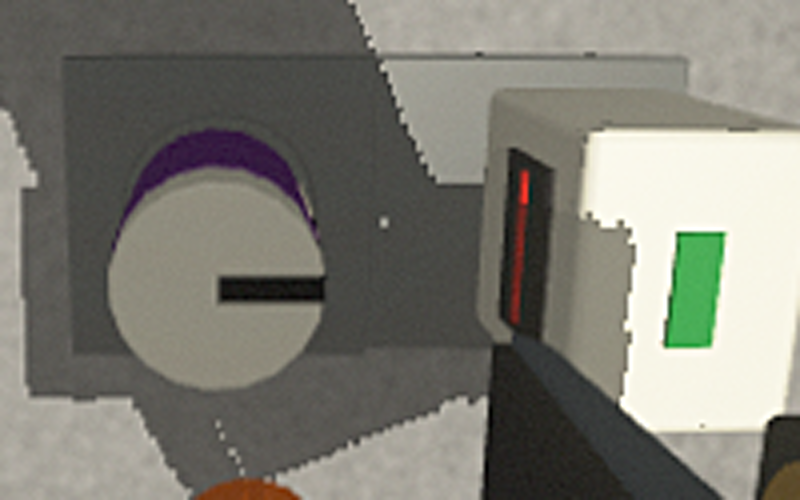

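Jar check: the stripe runs (220→322, 289), level with the base edge (row 57) and pointing at the scanner window, so the label faces it within about 2°. Now for the spatula.

```bash
cat >> h.py <<'E'
yw=np.radians(6.2); pt=np.radians(38.7); Z=np.array([0,0,1.])
hx=np.array([np.cos(yw),np.sin(yw),0]); hy=np.array([-np.sin(yw),np.cos(yw),0])
u=-hx*np.cos(pt)+Z*np.sin(pt); d=-hx*np.sin(pt)-Z*np.cos(pt)
SH=np.array([548,-383,92.]); G=SH+45*u; Mg=tool(d,-hy); OFF=44
E
python3 - <<'E'
from h import *
np.set_printoptions(precision=2,suppress=True)
pre=G+(OFF-90)*d
print(G,pre,planner.ik(list(pre),quat(Mg)),planner.ik(list(G+OFF*d),quat(Mg)),planner.ik(list(G+OFF*d+100*u),quat(Mg)))
ctrl.line_to([534.4,305,260],rate=250)
ctrl.move_ptp(list(pre),quat(Mg)); eoat.move_gripper(0.65)
print(monitor.current_time_s(),monitor.current_tool_pos(),monitor.current_qpos())
w=capture("wrist"); T=wpose(w); crop(w,0,0,512,384,1.5,"w6.png")
import pickle; pickle.dump((w,T),open("w6.pkl","wb"))
Ti=np.linalg.inv(T); rv=cv2.Rodrigues(Ti[:3,:3])[0]
im=cv2.resize(w["color"][:,:,::-1],None,fx=1.5,fy=1.5,interpolation=cv2.INTER_CUBIC)
pts=[SH-9*d,SH+105*u-9*d,G-9*d]  # top face centre line
for x,c in zip(cv2.projectPoints(np.array(pts),rv,Ti[:3,3],K(w),np.array(w["dist"]))[0][:,0],[(0,0,255),(0,255,0),(255,0,0)]):
    cv2.circle(im,tuple(int((v+.5)*1.5) for v in x),5,c,2); print(x*1.5)
cv2.imwrite("pics/w6d.png",im)
s=capture("side"); crop(s,220,80,360,200,5,"s6.png")
E
```

```text
[ 513.09 -386.79  120.14] [ 541.68 -383.69  156.04] [-0.49  0.65  1.51 -0.36  1.56  1.08] [-0.54  0.67  1.63 -0.39  1.42  1.1 ] [-0.6   0.51  1.77 -0.42  1.43  1.04]
28.4417 [ 541.66 -383.7   156.03] [-0.49  0.65  1.51 -0.36  1.56  1.08]
[379.49 222.32]
[379.64 386.79]
[379.56 297.57]
```

View pics/w6d.png

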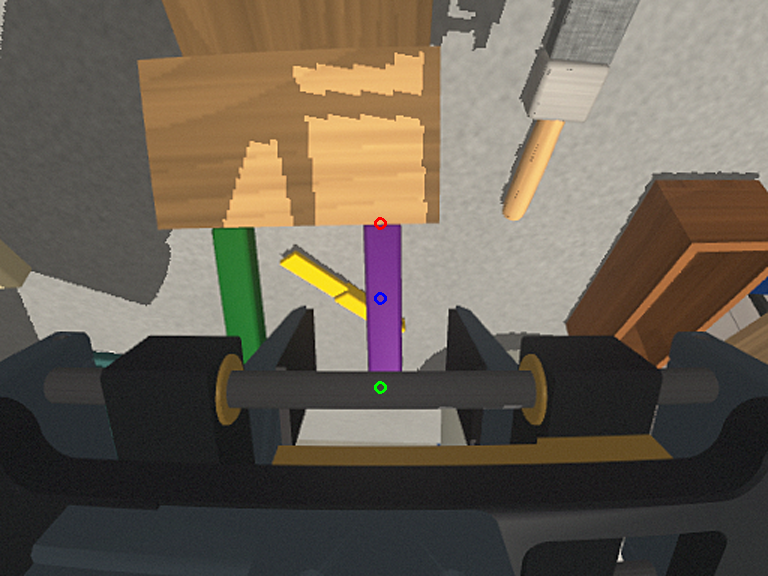

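View pics/s6.png

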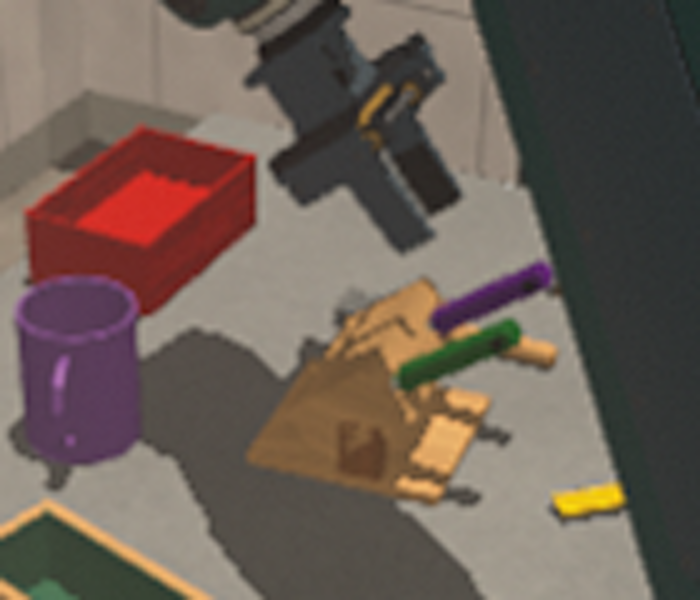

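The wrist view shows the purple handle (382,225→385,370) centred between the fingers, with the predicted marks falling on it. Green is to the left at (238,300), clear of the finger, and the yellow look-alike lies on the table at (340,285). Approaching and gripping now.

```bash
python3 - <<'E'
from h import *
np.set_printoptions(precision=2,suppress=True)
def F(s): print(s,monitor.current_time_s(),np.array(monitor.current_wrist_force()),monitor.current_width())
F("pre")
g=G+OFF*d - 0.8*hy
print(ctrl.line_to(list(g),rate=90,max_force=12)); F("at")
eoat.move_gripper(0.0,30); F("grip")
w=capture("wrist"); crop(w,0,0,512,384,1.5,"w7.png")
E
```

```text
pre 28.5417 [-0.01  0.05 -1.09] 0.6490020475002045
False
at 29.6917 [ 1.04 -1.04  0.44] 0.6525034765224139
grip 30.35 [0.31 0.93 1.  ] 0.23836506649912978
```

View pics/w7.png

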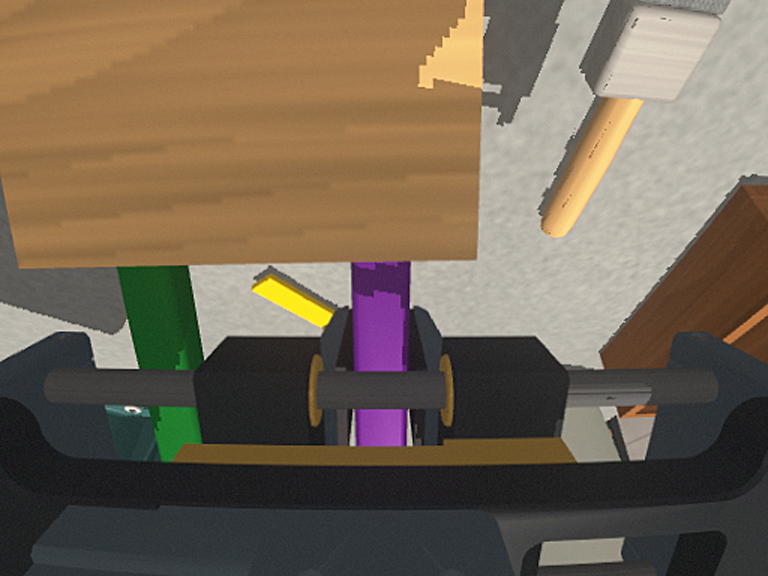

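The handle is gripped at width 0.238 (22 mm), with both fingers beside it at (335–435, 310). Drawing it out along its axis.

```bash
python3 - <<'E'
from h import *
np.set_printoptions(precision=2,suppress=True)
def F(s): print(s,monitor.current_time_s(),np.array(monitor.current_wrist_force()),monitor.current_width())
P=np.array(monitor.current_tool_pos())
print(ctrl.line_to(list(P+100*u),rate=70,max_force=30)); F("drawn"); print(monitor.current_tool_pos(), P+100*u)
w=capture("wrist"); crop(w,0,0,512,384,1.5,"w8.png")
s=capture("side"); crop(s,220,80,370,205,5,"s8.png")
E
```

```text
False
drawn 31.975 [ 0.09 -0.24 -0.53] 0.2403796594768189
[ 408.39 -398.88  148.08] [ 408.26 -398.97  148.36]
```

View pics/w8.png

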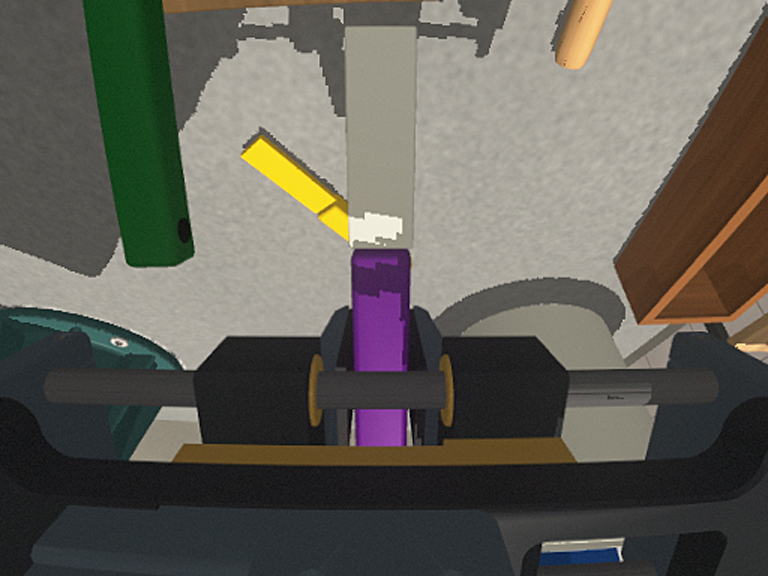

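View pics/s8.png

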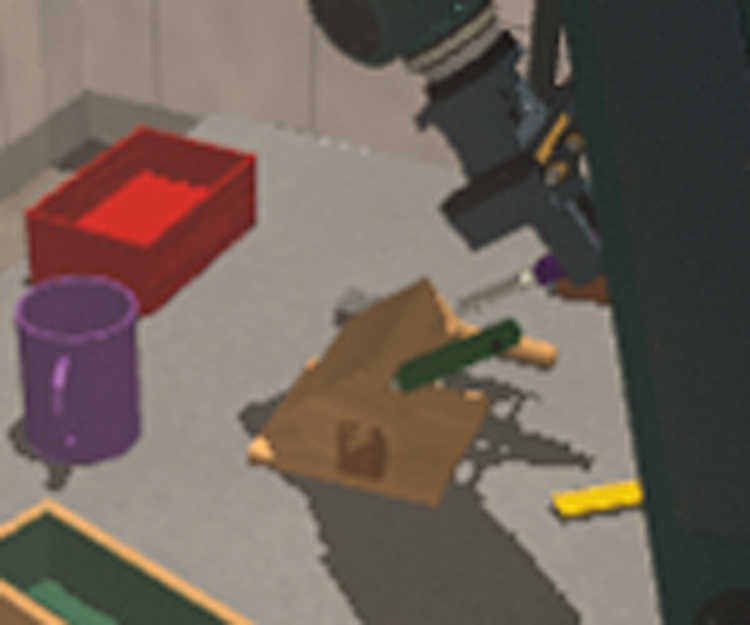

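The blade is fully out: grey blade at (380,30→245) in the wrist view, with the green spatula unmoved at (140,130). Next I'll lift, level and carry it over the mould.

```bash
python3 - <<'E'
from h import *
np.set_printoptions(precision=2,suppress=True)
def F(s): print(s,monitor.current_time_s(),np.array(monitor.current_wrist_force()),monitor.current_width())
P=np.array(monitor.current_tool_pos())
ctrl.line_to(list(P+[0,0,120]),rate=120); ctrl.pause(0.3); F("lift")
Q=quat(tool([0,0,-1],-hy)); f=np.array([600.8,18.5,0])-82.5*hx
ctrl.move_ptp([f[0],f[1],230],Q); F("over")
ctrl.line_to([f[0],f[1],170],rate=80); ctrl.pause(0.5); F("end"); print(monitor.current_tool_pos())
w=capture("wrist"); crop(w,0,0,512,384,1.5,"w9.png")
t=capture("top"); crop(t,60,100,400,350,2.35,"t9.png")
for n in ("spatula_purple_blade","spatula_purple_tip","spatula_purple"): print(n,[(d["location"],round(d["conf"],2)) for d in tip_of(n,t)])
s=capture("side"); crop(s,130,80,370,320,2.5,"s9.png")
for n in ("spatula_purple_blade","spatula_purple_tip","spatula_purple","jar_purple_label"): print(n,[(d["location"],round(d["conf"],2)) for d in tip_of(n,s)])
E
```

```text
lift 33.525 [ 0.28  0.32 -0.24] 0.24186393750238674
over 35.0583 [ 0.09 -0.04 -0.35] 0.24253269114504686
end 36.4583 [ 0.77 -0.53 -0.74] 0.23676969689536428
[518.83   9.6  170.09]
spatula_purple_blade [([382.8, -330.4, 9.7], 0.86), ([601.9, 21.2, 213.4], 0.66)]
spatula_purple_tip [([403.5, -310.3, 6.3], 0.77), ([639.4, 20.8, 218.2], 0.52)]
spatula_purple [([353.2, -363.9, 11.6], 0.92), ([567.1, 17.8, 213.8], 0.51)]
spatula_purple_blade [([602.5, 19.0, 218.3], 0.64), ([376.3, -335.8, 10.6], 0.55)]
spatula_purple_tip [([808.3, 18.7, 0.8], 0.61), ([408.6, -304.2, 8.5], 0.55)]
spatula_purple [([353.4, -360.6, 3.2], 0.53), ([563.1, 15.1, 215.7], 0.52)]
jar_purple_label [([533.7, 330.7, 47.8], 0.72), ([672.5, 350.9, 39.2], 0.58)]
```

View pics/w9.png

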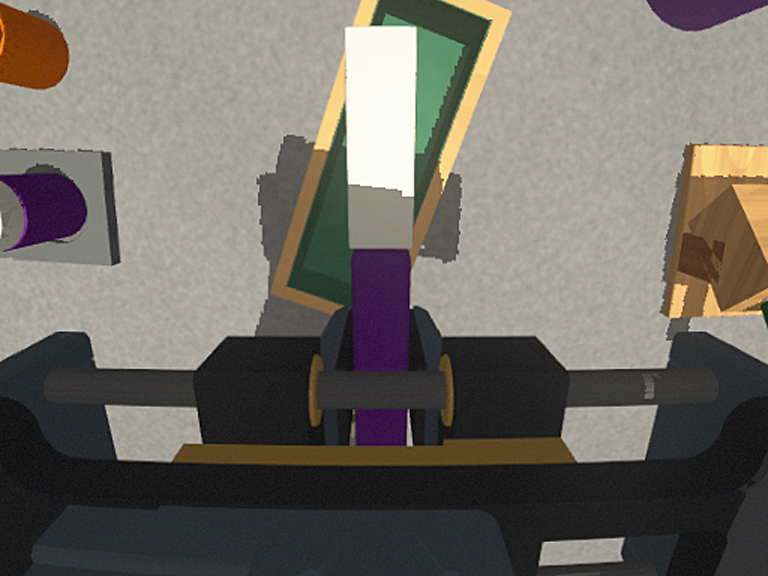

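View pics/t9.png

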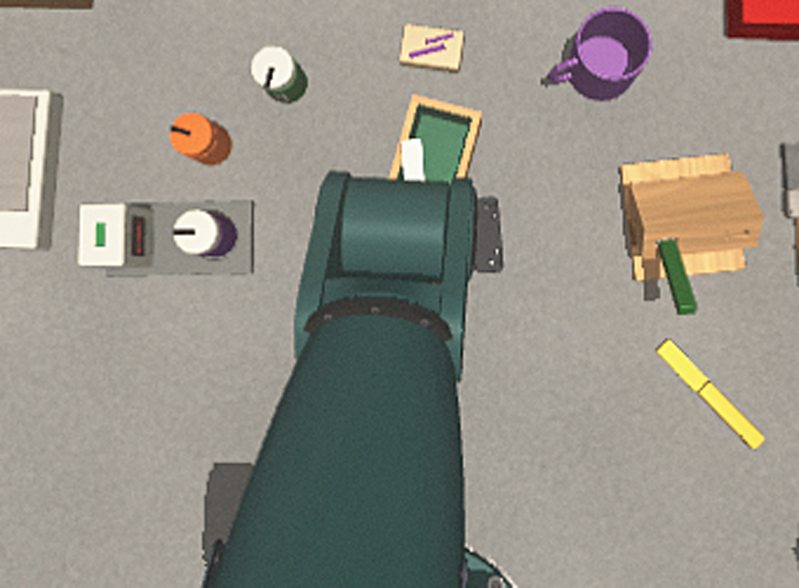

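View pics/s9.png

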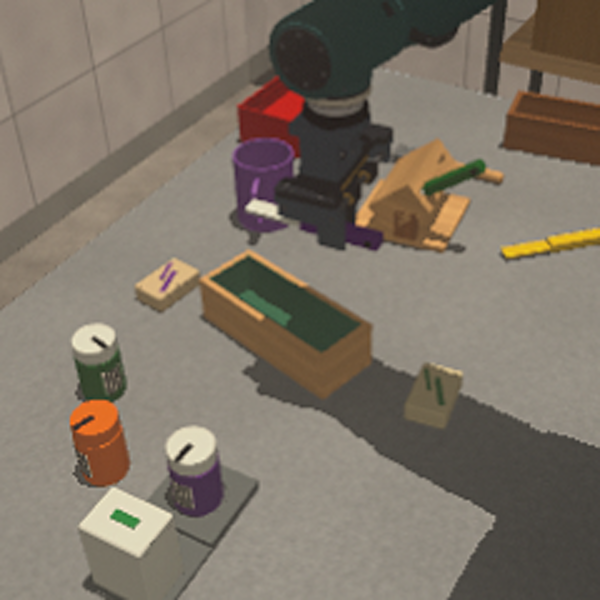

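The last pictures all agree:
- **Blade:** its middle is at about (602, 20, 215), and the mould's centre is at (601, 17). Shoulder and tip heights of 214 and 218 mm mean it is level.
- **Jar:** the label is at (534, 331), straight towards the scanner window, and the stripe in the top view points at the head.
- **Everything else:** the green spatula, jug, soap bars and green jar are where they started.

Handing in.

```bash
python3 - <<'E'
from h import *
print(monitor.current_time_s(),monitor.current_width()); print(workorder.job_done())
E
```

```text
36.9583 0.2377000469654516
the job is handed in; nothing more can be done
None
```

I turned the purple jar about 150° in its seat so its label faces the scanner, and let it go. Then I drew out the purple spatula and handed in at 37.0 s, still holding it level over the mould. The hand-in gives no verdict.

**Last checks:**
- **Jar:** the lid stripe lines up with the scanner's axis within about 2°. The label reads about (534, 331) mm, and the seat is at about (534, 305).
- **Spatula:** the middle of the blade is at about (602, 20) mm and 215 mm high; the mould's centre is at (601, 17). The shoulder and tip read 214 and 218 mm high in the top view, so the blade is level within a few degrees. Grip width is 22 mm, which matches the handle.
- **Other objects:** the green spatula, green jar, jug and soap bars look unmoved in the last pictures. The brush is only partly in view there, and nothing came near it.

**What failed or disagreed:**
- **Missed grips:** the first two tries at the jar closed on nothing. A gentle touch on the lid (contact force about 9 N) showed the fingertips sit about 36 mm further back than the stated tool frame. I used that correction for both grasps.
- **Bad reading:** one side-view detection of the blade tip, at (808, 19, 1), disagreed with the others. I treated it as false.

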